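# Turn the stock tags to match the parts bins

## Task

Four red parts bins stand in a tray, each with a hinged stock tag in front of it, and some tags are wrong. Push the wrong tags over like pages, so that only the three full bins show the disc face of their tag and the nearly empty bin shows the bar face of its own, every tag lying fully over on its stop. Push the thin leaves gently, without pinching them, and leave the bins and the loose parts and tools where they are.

Things in the scene. Friction and masses are not known exactly. Their poses are not given: they have to be found in the camera images.
- bin_bolts: Red plastic parts bin, heaped FULL of hex bolts. 150 long x 112 wide, 75 high at the back, 36 at its front lip; contents up to about 80 high. Loose, stands on the tray. Origin: centre of its underside; x points to its back, z up. Its tag is the one straight in front of it (hinge 154 mm nearer the robot); bins and tags stand in four columns 140 apart.
- bin_bushes: Red plastic parts bin, heaped FULL of short round steel bushes. 150 long x 112 wide, 75 high at the back, 36 at its front lip; contents up to about 80 high. Loose, stands on the tray. Origin: centre of its underside; x points to its back, z up. Its tag is the one straight in front of it (hinge 154 mm nearer the robot); bins and tags stand in four columns 140 apart.
- bin_nuts: Red plastic parts bin, heaped FULL of hex nuts. 150 long x 112 wide, 75 high at the back, 36 at its front lip; contents up to about 80 high. Loose, stands on the tray. Origin: centre of its underside; x points to its back, z up. Its tag is the one straight in front of it (hinge 154 mm nearer the robot); bins and tags stand in four columns 140 apart.
- bin_low: Red plastic parts bin, nearly EMPTY: only two bolts lie on its floor. 150 long x 112 wide, 75 high at the back, 36 at its front lip; contents up to about 80 high. Loose, stands on the tray. Origin: centre of its underside; x points to its back, z up. Its tag is the one straight in front of it (hinge 154 mm nearer the robot); bins and tags stand in four columns 140 apart.
- tag_a (a joint): Hinge of a stock tag, rad. 0: leaf on its left (+y) stop, bar face up = reorder. 2.14: turned over like a page onto its right (-y) stop, disc face up = in stock. At both stops the leaf rises 0.5 rad (29 deg) from hinge to free edge. Swings freely, no spring, 50 g leaf, lightly damped; upright at 1.07 and past that it falls over by its own weight.
- tag_a_hinge (a point): Middle of this tag's hinge axis, 56 mm above the table, on a small fixed bracket (84 along the hinge, 40 across). x axis: along the hinge, towards the bin; y: towards the left stop; z: up.
- tag_a_edge (a point): Middle of the leaf's free edge, a rolled bead 6 thick, 64 long, 42 mm from the hinge. Leaf: aluminium sheet 2.6 thick, one face with a black bar (46 x 10), the other a black disc (29). At rest the edge is 76 mm above the table, open below, so a fingertip fits under it from its outer side. Edges of neighbours lying towards each other: 60 mm apart. x axis: along the hinge.
- tag_b (a joint): Hinge of a stock tag, rad. 0: leaf on its left (+y) stop, bar face up = reorder. 2.14: turned over like a page onto its right (-y) stop, disc face up = in stock. At both stops the leaf rises 0.5 rad (29 deg) from hinge to free edge. Swings freely, no spring, 50 g leaf, lightly damped; upright at 1.07 and past that it falls over by its own weight.
- tag_b_hinge (a point): Middle of this tag's hinge axis, 56 mm above the table, on a small fixed bracket (84 along the hinge, 40 across). x axis: along the hinge, towards the bin; y: towards the left stop; z: up.
- tag_b_edge (a point): Middle of the leaf's free edge, a rolled bead 6 thick, 64 long, 42 mm from the hinge. Leaf: aluminium sheet 2.6 thick, one face with a black bar (46 x 10), the other a black disc (29). At rest the edge is 76 mm above the table, open below, so a fingertip fits under it from its outer side. Edges of neighbours lying towards each other: 60 mm apart. x axis: along the hinge.
- tag_c (a joint): Hinge of a stock tag, rad. 0: leaf on its left (+y) stop, bar face up = reorder. 2.14: turned over like a page onto its right (-y) stop, disc face up = in stock. At both stops the leaf rises 0.5 rad (29 deg) from hinge to free edge. Swings freely, no spring, 50 g leaf, lightly damped; upright at 1.07 and past that it falls over by its own weight.
- tag_c_hinge (a point): Middle of this tag's hinge axis, 56 mm above the table, on a small fixed bracket (84 along the hinge, 40 across). x axis: along the hinge, towards the bin; y: towards the left stop; z: up.
- tag_c_edge (a point): Middle of the leaf's free edge, a rolled bead 6 thick, 64 long, 42 mm from the hinge. Leaf: aluminium sheet 2.6 thick, one face with a black bar (46 x 10), the other a black disc (29). At rest the edge is 76 mm above the table, open below, so a fingertip fits under it from its outer side. Edges of neighbours lying towards each other: 60 mm apart. x axis: along the hinge.
- tag_d (a joint): Hinge of a stock tag, rad. 0: leaf on its left (+y) stop, bar face up = reorder. 2.14: turned over like a page onto its right (-y) stop, disc face up = in stock. At both stops the leaf rises 0.5 rad (29 deg) from hinge to free edge. Swings freely, no spring, 50 g leaf, lightly damped; upright at 1.07 and past that it falls over by its own weight.
- tag_d_hinge (a point): Middle of this tag's hinge axis, 56 mm above the table, on a small fixed bracket (84 along the hinge, 40 across). x axis: along the hinge, towards the bin; y: towards the left stop; z: up.
- tag_d_edge (a point): Middle of the leaf's free edge, a rolled bead 6 thick, 64 long, 42 mm from the hinge. Leaf: aluminium sheet 2.6 thick, one face with a black bar (46 x 10), the other a black disc (29). At rest the edge is 76 mm above the table, open below, so a fingertip fits under it from its outer side. Edges of neighbours lying towards each other: 60 mm apart. x axis: along the hinge.
- bearing: Steel bearing ring, 42 across, 14 high, on the tray in front of the tags. Loose; to be left alone. Origin: on its underside.
- hex_bolt: Loose hex bolt with a nut, 60 long, 22 thick, lying on the tray in front of the tags. Loose; to be left alone. Origin: on its underside, near the middle of its length.
- flanged_bush: Brass flanged bush, 38 across, 20 high, on the tray in front of the tags. Loose; to be left alone. Origin: on its underside.
- gear: Steel gear, 70 across, 24 high, on the mat at the right. Loose; to be left alone. Origin: on its underside.
- wrench: Wrench, 200 long, on the mat at the right. Loose; to be left alone. Origin: on its underside.
- screwdriver: Screwdriver, 200 long, on the mat at the left. Loose; to be left alone. Origin: on its underside.
Things that resemble listed ones, but are neither listed nor needed, are in the scene too. What is shaped like the bin_low but orange is not meant.

How it is judged:
By the outcome, as a careful person would: the job done as asked, in the order asked, and still so for the second after the job is handed in, with the robot touching nothing.
It also fails if it takes over 67 s, if anything falls off the work surface, if the arm or the gripper's body presses on something with over 40 N, if the wrist force passes 120 N, or if a joint passes its speed limit or range.

## Robot

A 7-joint arm with a two-finger parallel gripper is mounted at the origin on the work surface. World frame = base frame: x ahead of the robot, y to its left, z up, the work surface at z = 0. Lengths are in mm, angles in rad, forces in N, time in s.
With the tool pointing down it reaches from about 425 to 950 mm from the base axis. Payload 16.7 kg.
Tool frame: the origin (TCP) lies midway between the tips of the shut fingers; the grasp point (between the pads) lies 19 mm behind it; z points along the fingers, y is the line along which they close (so a half turn about z gives the same grasp; the last joint's range is limited). The gripper opens to 94 mm and grips with 3 to 60 N. Pads are 16 mm wide; open, the fingers measure 119 mm over their backs; the gripper's body (75 mm by 177 mm) begins 78 mm behind the grasp point.
Start: joints at [-1.325, 0.426, 0.074, 1.606, -0.034, 1.111, -0.067], TCP at [259.621, 623.034, 205.467] pointing down, gripper open.
Joint ranges: [-2.85, 2.85], [-0.5, 2.14], [-1.23, 1.37], [0.21, 2.46], [-1.02, 4.16], [0.16, 2.05], [-2.73, 2.73]. Speed limits (rad/s): [1.89, 1.89, 2.39, 2.39, 3.01, 3.01, 3.01].

## Interface

Orientations are given as a rotation vector (axis times angle).
In Python, from cell import status, get_image, get_calibration, robot gives the robot as it stands.
- The arm moves only by the tool step_arm, never from a script. Its argument "moves" is a list that holds one entry, the list of rows, each a list of 4 numbers: the shift along the world's x, y, z in mm, then the turn about the world's z in degrees. In form: [[[tx, ty, tz, spin], ...]]. A call has 1 to 12 rows; each row shifts and turns the commanded pose from where the row before left it; what a row does not reach is not made up. A row lasts 1/10 s, in which the tool goes at most 50 mm and 8.59 degrees, less where a joint would pass 70% of its speed; a pose out of reach is approached as far as the arm can. A call is refused whole if a number of a shift passes 50 or a number of a turn 8.59, either way. A call with a gripper value outside its range is refused whole. "hand" is the opening in per cent of the stroke, from 0 (shut) to 100 (fully open), set as the call begins (left out, the last holds). The fingers move at their own pace and stop on an object; "grip_force" is the grip in N (left out, the last holds). Time passes only in rows, so rows that do not move let the fingers close. It gives the time, the measured TCP pose, the force, the opening and the grip force at its end, in the units of the state.
- status.get_obs(): the state, without advancing time (a new reading comes with each control period).
- get_image(name): name is "scene" or "top"; returns the picture (420x560x3 uint8, blue, green, red); there is no depth.
- get_calibration(name): a dict with "camera_matrix" (3x3 intrinsics, pixels), "R" (3x3) and "t" (3): a world point X has camera coordinates R X + t. Camera axes: x right, y down, z forward; pixel columns grow to the right and rows downward; lengths in mm; the calibration is good to about 2 mm. A picture is of the moment at which its call begins. get_calibration takes no time and is no camera call.
- robot.sign_off(): hands the job in; it is judged then, once.
The state is a dict: "time": time; "q": joint angles; "joint_velocities": joint speeds; "joint_efforts": joint torques, N m; "tool_pos": TCP position; "tcp_rot": TCP orientation; "contact_force": force on the tool from outside, world axes, zero at the start; "ft_torque": the same for the moment, N m; "width": finger opening in mm; "grasp_force": force on a finger pad.
Only numpy, scipy, OpenCV 4.12 (cv2) and the standard library are available. Lean on these libraries where they do the work, as an engineer would, in place of code of your own. Each camera call takes 0.05 s, during which the arm holds its last target. There are 200 camera calls.

## Working session

There is one attempt and no reset: what is moved stays moved. The work goes in short steps, Python scripts to look and compute and a tool call to move; the robot and the scene stay as the last step left them, time stands still between calls to the robot, and variables do not carry over. Pictures are saved under pics/ and viewed, at most 10 in all, crops included, and the job is handed in when it is done.

Besides the shell and the picture viewer there is one more tool, called after "Call:" as name(argument=value, ...) on one line, values as JSON. step_arm: Moves the arm, as the interface text tells. Its arguments: {"type":"object","properties":{"moves":{"type":"array"},"hand":{"type":"number"},"grip_force":{"type":"number"}},"required":["moves"]}

```bash
mkdir -p pics; python3 - <<'E'
from cell import status,get_image,get_calibration
import cv2
for n in("scene","top"):
    cv2.imwrite(f"pics/{n}0.png",get_image(n)); c=get_calibration(n); print(n,c)
o=status.get_obs();print(o["time"],o["tool_pos"],o["tcp_rot"],o["width"])
E
```

```text
scene {'camera_matrix': array([[413.79222232,   0.        , 284.77356813],
       [  0.        , 413.79222232, 208.70184712],
       [  0.        ,   0.        ,   1.        ]]), 'R': array([[ 0.6433687 ,  0.76542278,  0.01430653],
       [ 0.49645444, -0.40291866, -0.76888851],
       [-0.58276042,  0.50178134, -0.6392228 ]]), 't': array([-327.5457017 , -192.00335243, 1662.41158451])}
top {'camera_matrix': array([[465.558141  ,   0.        , 279.41378332],
       [  0.        , 465.558141  , 207.77156305],
       [  0.        ,   0.        ,   1.        ]]), 'R': array([[-0.00916434, -0.99980162,  0.01768406],
       [-0.98696759,  0.00620255, -0.16079956],
       [ 0.16065798, -0.01892721, -0.98682864]]), 't': array([  -5.77287392,  498.63125436, 1277.74751159])}
0.1 [259.51104074 622.70582654 204.83628836] [-6.16097922e-01 -3.08046214e+00  1.79043317e-03] 93.9820188486249
```

View pics/scene0.png

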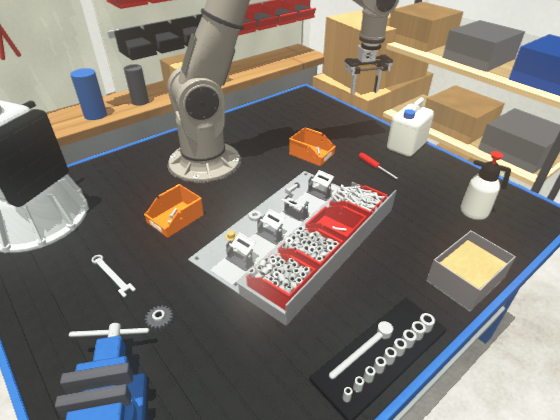

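View pics/top0.png

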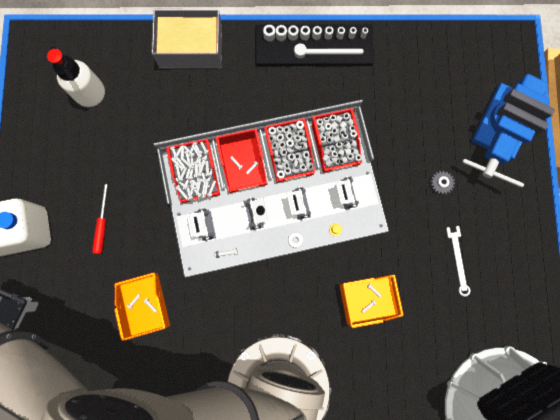

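The top view shows the red bins at about (192,170) bolts, (241,160) low with two bolts, (290,150) nuts and (338,140) bushes. The tags are at about (200,225), (257,212), (298,203) and (346,192). The orange bins at (140,305) and (372,300) are decoys. I'll enlarge the tags.

```bash
python3 - <<'E'
import cv2
im=cv2.imread("pics/top0.png")[100:280,150:395]
cv2.imwrite("pics/crop0.png",cv2.resize(im,None,fx=3.2,fy=3.2,interpolation=cv2.INTER_CUBIC))
E
```

```text
(no output)
```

View pics/crop0.png

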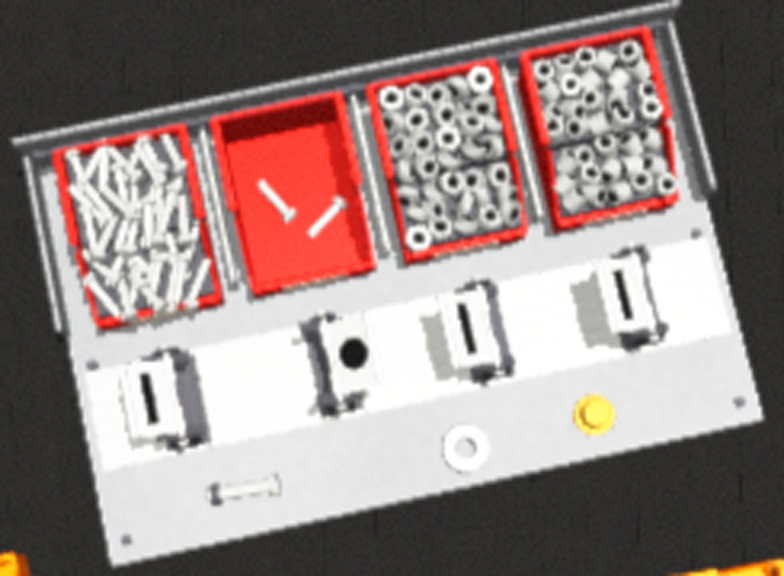

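All four tags are wrong. The bolts, nuts and bushes tags show the bar (crop (149,397), (466,326), (625,294)), and the low bin's tag shows the disc (353,352). The red low bin at crop (290,200), with two bolts on its floor, is the one meant, not the orange bins.

```bash
cat > h.py <<'E'
import numpy as np,cv2
from cell import get_calibration
def ray(n,u,v,z):
    c=get_calibration(n);R,t=c["R"],c["t"]
    C=-R.T@t;d=R.T@np.linalg.inv(c["camera_matrix"])@[u,v,1]
    return C+d*(z-C[2])/d[2]
E
python3 - <<'E'
from h import *
im=cv2.imread("pics/top0.png");g=cv2.cvtColor(im,cv2.COLOR_BGR2GRAY)
P=[]
for a,b in((149,397),(353,352),(466,326),(625,294)):
    u,v=int(a/3.2+150),int(b/3.2+100)
    w=np.clip(150-g[v-8:v+9,u-4:u+5].astype(float),0,None)
    ys,xs=np.mgrid[v-8:v+9,u-4:u+5]
    cu,cv=(w*xs).sum()/w.sum(),(w*ys).sum()/w.sum()
    p=ray("top",cu,cv,66);P.append(p);print(round(cu,1),round(cv,1),p.round(1))
P=np.array(P)[:,:2]
d=P[0]-P[3];d/=np.linalg.norm(d);print("ydir",d,np.degrees(np.arctan2(d[1],d[0])))
print("gaps",[(P[i]-P[i+1])@d for i in range(3)])
x=np.array([d[1],-d[0]])
for i,s in enumerate((1,-1,1,1)):
    h=P[i]-s*18.4*d
    print(i,"hinge",h.round(1),"edge",(h+s*36.9*d).round(1),"side",((P[i]-P[0])@x).round(1), "start",(h+s*62*d).round(1),"up",(h).round(1),"end",(h-s*18*d).round(1))
# bin check
E
```

```text
196.1 224.0 [450.5 220.5  66. ]
260.0 210.0 [488.4  44.7  66. ]
295.3 202.1 [510.2 -53.5  66. ]
344.2 191.8 [ 538.5 -190.9   66. ]
ydir [-0.20897891  0.97792015] 102.06252038572379
gaps [np.float64(179.89469809372284), np.float64(100.59437280285599), np.float64(140.29245561617802)]
0 hinge [454.4 202.6] edge [446.7 238.6] side 0.0 start [441.4 263.2] up [454.4 202.6] end [458.2 185. ]
1 hinge [484.6  62.7] edge [492.3  26.6] side 0.3 start [497.5   2. ] up [484.6  62.7] end [480.8  80.3]
2 hinge [514.1 -71.5] edge [506.4 -35.4] side 1.1 start [501.1 -10.9] up [514.1 -71.5] end [517.8 -89.1]
3 hinge [ 542.3 -208.9] edge [ 534.6 -172.9] side 0.0 start [ 529.4 -148.3] up [ 542.3 -208.9] end [ 546.1 -226.5]
```

Spacing fits 140 mm columns (within 3 mm) and every tag is within reach. I'll close the gripper and go above the outer side of tag 1.

Call:
step_arm(moves=[[[18.2, -36, -3, -5.53], [18.2, -36, -3, -5.53], [18.2, -36, -3, -5.53], [18.2, -36, -3, -5.53], [18.2, -36, -3, -5.53], [18.2, -36, -3, -5.53], [18.2, -36, -3, -5.53], [18.2, -36, -3, -5.53], [18.2, -36, -3, -5.53], [18.2, -36, -3, -5.53], [0, 0, 0, 0], [0, 0, 0, 0]]], hand=0)

```text
time: 1.3
tool_pos: [441.7, 262.5, 175.4]
tcp_rot: [-1.976, -2.442, 0.0]
contact_force: [-0.3, 0.3, 0.3]
width: 2.4
grasp_force: 0.0
```

Call:
step_arm(moves=[[[0, 0, -40, 0], [0, 0, -40, 0], [0, 0, -30, 0], [0, 0, -17, 0], [0, 0, 0, 0], [0, 0, 0, 0]]])

```text
time: 1.9
tool_pos: [441.3, 263.9, 48.7]
tcp_rot: [-1.973, -2.444, 0.001]
contact_force: [-0.1, -0.4, 0.7]
width: 0.2
grasp_force: 0.0
```

```bash
python3 - <<'E'
from cell import get_image
import cv2
a=get_image("top")[160:280,150:310];b=get_image("scene")[150:270,220:380]
cv2.imwrite("pics/c1.png",cv2.resize(cv2.hconcat([a,b]),None,fx=2.5,fy=2.5,interpolation=cv2.INTER_CUBIC))
E
```

```text
(no output)
```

View pics/c1.png

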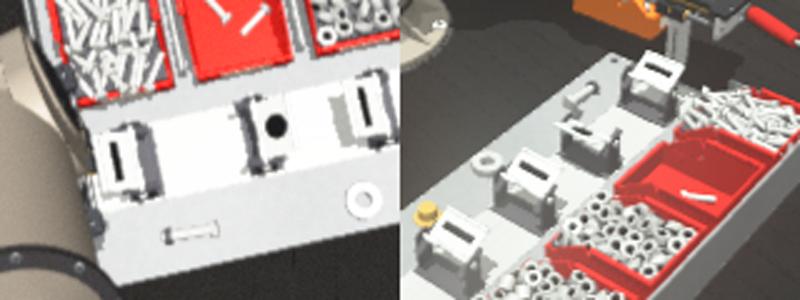

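The finger stands clear at the outer side of tag 1's edge (scene crop (680,45)). Pushing inwards and upwards.

Call:
step_arm(moves=[[[1.3, -5.9, 1, 0], [1.3, -5.9, 1, 0], [0.4, -2, 5, 0], [0.4, -2, 5, 0], [1, -4.9, 4, 0], [1.3, -5.9, 4, 0], [1.3, -5.9, 3, 0], [1.3, -5.9, 3, 0], [1.3, -5.9, 2, 0], [1.3, -5.9, 2, 0], [1.3, -5.9, 2, 0], [1.3, -5.9, 1, 0]]])

```text
time: 3.2
tool_pos: [455.2, 200.5, 81.6]
tcp_rot: [-1.976, -2.443, 0.0]
contact_force: [0.6, 1.5, -0.1]
width: 0.7
grasp_force: 0.0
```

Call:
step_arm(moves=[[[1.3, -5.9, 1, 0], [1.3, -5.9, 1, 0], [0, 0, 0, 0], [0, 0, 0, 0], [0, 0, 30, 0], [0, 0, 40, 0], [0, 0, 0, 0]]])

```text
time: 3.9
tool_pos: [459.8, 190.5, 157.4]
tcp_rot: [1.975, 2.442, 0.009]
contact_force: [0.4, 1.0, 0.1]
width: 0.3
grasp_force: 0.0
```

```bash
python3 - <<'E'
from cell import get_image
import cv2
a=get_image("top")[160:280,150:310];b=get_image("scene")[150:270,220:380]
cv2.imwrite("pics/c2.png",cv2.resize(cv2.hconcat([a,b]),None,fx=2.5,fy=2.5,interpolation=cv2.INTER_CUBIC))
E
```

```text
(no output)
```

View pics/c2.png

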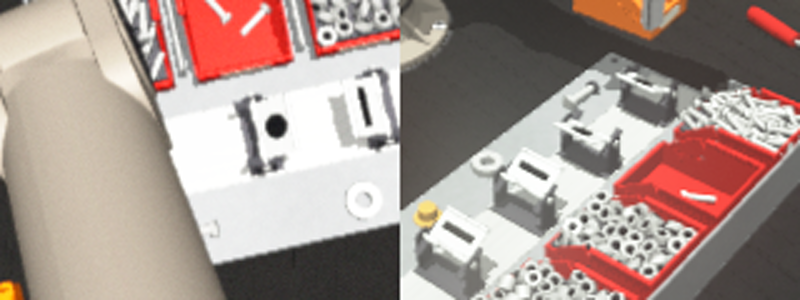

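Tag 1 now lies on its right stop (scene crop (645,85), tilted the same way as tag 2). Next, the gap between tags 2 and 3.

Call:
step_arm(moves=[[[7.6, -37.7, 0, 0], [7.6, -37.7, 0, 0], [7.6, -37.7, 0, 0], [7.6, -37.7, 0, 0], [7.4, -37.7, 0, 0], [0, 0, 0, 0], [0, 0, 0, 0]]])

```text
time: 4.7
tool_pos: [495.0, 0.1, 152.5]
tcp_rot: [-1.977, -2.44, 0.002]
contact_force: [0.5, 0.3, 0.3]
width: 0.4
grasp_force: 0.0
```

Call:
step_arm(moves=[[[0, 0, -30, 0], [0, 0, -30, 0], [0, 0, -30, 0], [0, 0, -18, 0], [0, 0, 0, 0], [0, 0, 0, 0]]])

```text
time: 5.3
tool_pos: [495.2, 1.4, 45.4]
tcp_rot: [-1.974, -2.443, 0.001]
contact_force: [-0.0, -0.1, -0.5]
width: 0.3
grasp_force: 0.0
```

Call:
step_arm(moves=[[[-1.0, 5.9, 2, 0], [-1.0, 5.9, 2, 0], [-0.4, 2, 5, 0], [-0.4, 2, 5, 0], [-1, 4.9, 4, 0], [-1.1, 5.9, 4, 0], [-1.1, 5.9, 3, 0], [-1.2, 5.9, 3, 0], [-1.3, 5.9, 2, 0], [-1.3, 5.9, 2, 0], [-1.3, 5.9, 2, 0], [-1.3, 5.9, 2, 0]]])

```text
time: 6.5
tool_pos: [482.9, 63.3, 81.5]
tcp_rot: [-1.975, -2.443, 0.0]
contact_force: [0.5, -0.2, 0.5]
width: 0.7
grasp_force: 0.0
```

Call:
step_arm(moves=[[[-1.3, 5.9, 1, 0], [-1.3, 5.9, 1, 0], [0, 0, 0, 0], [0, 0, 0, 0], [0, 0, 30, 0], [0, 0, 40, 0], [0, 0, 0, 0]]])

```text
time: 7.2
tool_pos: [482.8, 74.4, 157.3]
tcp_rot: [1.975, 2.44, 0.008]
contact_force: [0.5, -0.8, -0.6]
width: 0.8
grasp_force: 0.0
```

Call:
step_arm(moves=[[[6.3, -28.5, 0, 0], [6.3, -28.5, 0, 0], [6.3, -28.5, 0, 0], [0, 0, 0, 0], [0, 0, -30, 0], [0, 0, -30, 0], [0, 0, -30, 0], [0, 0, -16, 0], [0, 0, 0, 0], [0, 0, 0, 0]]])

```text
time: 8.2
tool_pos: [499.3, -11.1, 47.6]
tcp_rot: [-1.976, -2.442, 0.001]
contact_force: [0.2, -0.2, 0.4]
width: 0.3
grasp_force: 0.0
```

```bash
python3 - <<'E'
from cell import get_image
import cv2
a=get_image("top")[160:280,150:390];b=get_image("scene")[150:270,220:380]
cv2.imwrite("pics/c3.png",cv2.resize(cv2.hconcat([a,b]),None,fx=2,fy=2,interpolation=cv2.INTER_CUBIC))
E
```

```text
(no output)
```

View pics/c3.png

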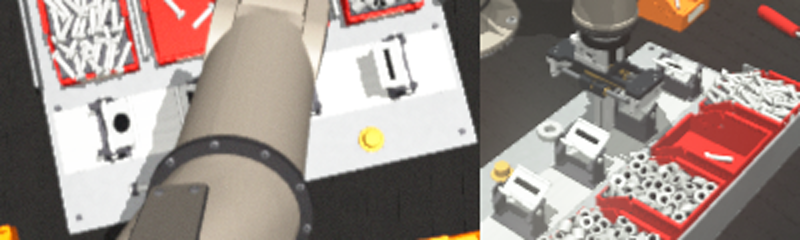

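Tag 1 shows its disc (crop (122,122)). Tag 2 is hidden behind the arm, and the finger stands clear beside tag 3. Pushing tag 3.

Call:
step_arm(moves=[[[1.3, -5.9, 1, 0], [1.3, -5.9, 1, 0], [0.4, -2, 5, 0], [0.4, -2, 5, 0], [1, -4.9, 4, 0], [1.3, -5.9, 4, 0], [1.3, -5.9, 3, 0], [1.3, -5.9, 3, 0], [1.3, -5.9, 2, 0], [1.3, -5.9, 2, 0], [1.3, -5.9, 2, 0], [1.3, -5.9, 1, 0]]])

```text
time: 9.5
tool_pos: [513.0, -73.6, 80.6]
tcp_rot: [-1.976, -2.443, 0.0]
contact_force: [1.1, -0.3, 0.1]
width: 0.3
grasp_force: 0.0
```

Call:
step_arm(moves=[[[1.3, -5.9, 1, 0], [1.3, -5.9, 1, 0], [0, 0, 0, 0], [0, 0, 0, 0], [0, 0, 30, 0], [0, 0, 40, 0], [0, 0, 0, 0]]])

```text
time: 10.2
tool_pos: [517.7, -84.9, 156.4]
tcp_rot: [1.973, 2.44, 0.006]
contact_force: [0.7, 0.9, -0.9]
width: 0.6
grasp_force: 0.0
```

Call:
step_arm(moves=[[[3.9, -21.2, 0, 0], [3.9, -21.2, 0, 0], [3.9, -21.2, 0, 0], [0, 0, 0, 0], [0, 0, -30, 0], [0, 0, -30, 0], [0, 0, -30, 0], [0, 0, -16, 0], [0, 0, 0, 0], [0, 0, 0, 0]]])

```text
time: 11.2
tool_pos: [527.2, -148.0, 46.7]
tcp_rot: [-1.975, -2.443, 0.001]
contact_force: [1.1, -0.3, 0.4]
width: 0.4
grasp_force: 0.0
```

Call:
step_arm(moves=[[[1.3, -5.9, 1, 0], [1.3, -5.9, 1, 0], [0.4, -2, 5, 0], [0.4, -2, 5, 0], [1, -4.9, 4, 0], [1.3, -5.9, 4, 0], [1.3, -5.9, 3, 0], [1.3, -5.9, 3, 0], [1.3, -5.9, 2, 0], [1.3, -5.9, 2, 0], [1.3, -5.9, 2, 0], [1.3, -5.9, 1, 0]]])

```text
time: 12.4
tool_pos: [540.8, -211.0, 79.6]
tcp_rot: [1.976, 2.443, -0.0]
contact_force: [0.2, 0.1, -0.2]
width: 0.1
grasp_force: 0.0
```

Call:
step_arm(moves=[[[1.3, -5.9, 1, 0], [1.3, -5.9, 1, 0], [0, 0, 0, 0], [0, 0, 0, 0], [0, 0, 40, 0], [0, 0, 40, 0], [0, 0, 40, 0], [0, 0, 0, 0]]])

```text
time: 13.2
tool_pos: [545.4, -222.9, 206.3]
tcp_rot: [1.972, 2.438, 0.005]
contact_force: [0.3, -0.2, 0.2]
width: 0.2
grasp_force: 0.0
```

Call:
step_arm(moves=[[[0, -40, 0, 0], [0, -40, 0, 0], [0, -40, 0, 0], [0, -40, 0, 0], [0, -40, 0, 0], [0, -40, 0, 0], [0, 0, 0, 0], [0, 0, 0, 0], [0, 0, 0, 0]]])

```text
time: 14.1
tool_pos: [543.7, -460.8, 200.9]
tcp_rot: [-1.973, -2.443, -0.001]
contact_force: [0.7, 1.3, -1.0]
width: 0.5
grasp_force: 0.0
```

```bash
python3 - <<'E'
from cell import get_image
import cv2
a=get_image("top")[100:280,140:400];b=get_image("scene")[160:320,180:410]
cv2.imwrite("pics/c4a.png",cv2.resize(a,None,fx=3,fy=3,interpolation=cv2.INTER_CUBIC))
cv2.imwrite("pics/c4b.png",cv2.resize(b,None,fx=3,fy=3,interpolation=cv2.INTER_CUBIC))
E
```

```text
(no output)
```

View pics/c4a.png

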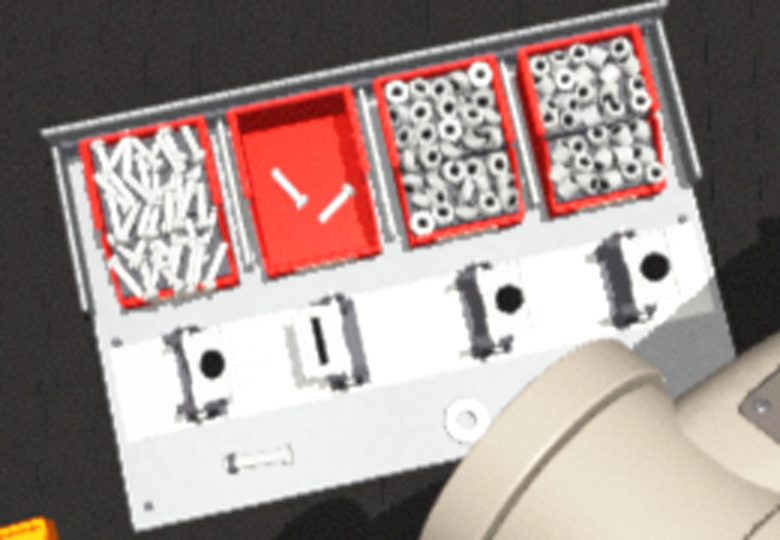

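View pics/c4b.png

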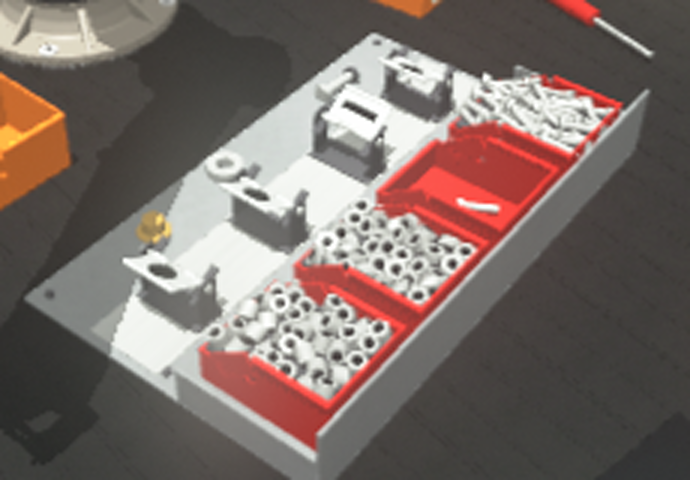

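Tags 1, 3 and 4 show their discs (top crop (211,364), (509,298), (655,266)) and tag 2 shows its bar (320,340). All lie on their stops, the bins and loose parts haven't moved, and the arm is clear.

```bash
python3 -c "
from cell import robot;print(robot.sign_off())"
```

```text
the job is handed in; nothing more can be done
None
```

All four tags were wrong and have been turned: the three full bins now show discs and the nearly empty bin shows its bar, every tag lies on its stop, and the job was handed in at about 14 s.

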